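# Turn the loose screw eye into line with a bar

## Robot

A 7-joint arm with a two-finger parallel gripper is mounted at the origin on the work surface. World frame = base frame: x ahead of the robot, y to its left, z up, the work surface at z = 0. Lengths are in m, angles in rad, forces in N, time in s.
With the tool pointing down it reaches from about 0.4 to 0.85 m from the base axis. Payload 6.9 kg.
Tool frame: the origin (TCP) lies midway between the tips of the shut fingers; the grasp point (between the pads) lies behind it (ctrl.pinch_z is the z of the grasp point in the tool frame, in m); z points along the fingers, y is the line along which they close (so a half turn about z gives the same grasp; the last joint's range is limited). The gripper opens to 85 mm and grips with 20 to 120 N. Pads are 22 mm wide; open, the fingers measure 114 mm over their backs; the gripper's body (76 mm by 85 mm) begins 54 mm behind the grasp point. The pads swing forward as they close: fully open they stand 13 mm farther back than shut.
Start: joints at [1.262, 0.507, -0.238, 1.5, 0.126, 1.149, -0.155], TCP at [0.252, -0.572, 0.231] pointing down, gripper open.
Joint ranges: [-3.08, 3.08], [-0.24, 2.05], [-1.43, 1.35], [0, 2.5], [-1.52, 4.66], [0.17, 1.96], [-2.89, 2.89]. Speed limits (rad/s): [2.39, 2.39, 3.14, 3.14, 3.14, 3.14, 3.14].

## Interface

Orientations are given as a unit quaternion [w, x, y, z].
In Python, from station import ctrl, get_state, vision, ticket, models gives the robot as it stands. Calls block until the motion is done:
- ctrl.movep(position, orientation): joint-space move of the TCP to a pose.
- ctrl.movel(position, frame=None, max_speed=0.15): straight line of the TCP; frame=None keeps the orientation; max_speed is the mean speed in m/s.
- ctrl.set_joints(angles): joint-space move.
- ctrl.ungrasp() and ctrl.close_gripper(force=None): open the fingers fully, or close them until they stop; force is the grip in N (None keeps the last).
- ctrl.pause(seconds).
- ctrl.ik(position, orientation): joint angles nearest the present ones, or None.
- get_state(): the state.
- vision.grab_frame(name): name is "side" or "top" or "wrist"; returns (picture, depth): 420x560x3 uint8, blue, green, red; 420x560 float32, m along the optical axis (not along the pixel's ray), 0 where there is no reading.
- vision.camera_info(name): a dict with "mtx" (3x3 intrinsics, pixels), "dist_coeffs" ([k1, k2, p1, p2, k3] as OpenCV has them; the pictures are not rectified), "R" (3x3) and "t" (3): a world point X has camera coordinates R X + t; the wrist camera has in their place "hand_eye" (4x4, takes a point from camera to tool coordinates, whose origin is the TCP and whose axes are the flange's). Camera axes: x right, y down, z forward; pixel columns grow to the right and rows downward; lengths in m; the calibration is good to about 2 mm. A picture is of the moment at which its call begins: read the wrist's pose just before it. camera_info takes no time and is no camera call.
A pose or a line that the arm cannot do raises ctrl.Unreachable and nothing moves.
- ticket.close_job(): hands the job in; it is judged then, once.
Trained networks look in the newest picture that a camera, given by its name, has taken for a name from the list of things; names that differ only in an ending like _2 or _b are one class to them, and where a whole thing is asked for, a point or a joint stands for the part that bears it (a point fixed in the world has none). Each returns a list of dicts, best first, with "p" (0 to 1); they miss things now and then, are a little off and sometimes report something else, mostly with a low value. They report only what shows in the picture. A call takes as long as a camera call.
- models.recognise(camera, target): "point" ([column, row] in pixels, amid what is visible of it).
- models.masks_of(camera, target): "mask" (420x560 bool, what is visible of it) and "point" ([column, row] in pixels, amid what is visible of it).
The state is a dict: "time": time; "qpos": joint angles; "qd": joint speeds; "tau": joint torques, N m; "tcp_pos": TCP position; "eef_rot": TCP orientation; "contact_force": force on the tool from outside, world axes, zero at the start; "wrist_torque": the same for the moment, N m; "width": finger opening in m; "gripper_force": force on a finger pad.
Only numpy, scipy, OpenCV 4.12 (cv2) and the standard library are available. Lean on these libraries where they do the work, as an engineer would, in place of code of your own. Each camera call takes 0.05 s, during which the arm holds its last target. There are 200 camera calls.

## Task

On the oak hook board the brass screw eye is still short of its final turn. Pick up the square ash bar with the red grip, slide it through the brass loop, and use it as a lever to turn the eye clockwise (seen from above) until its loop stands in line with the two black iron eyes. Let go and leave the bar resting in the loop; turn the eye only with the bar, not with the gripper, and do not disturb the red mug.

Things in the scene. Friction and masses are not known exactly. Their poses are not given: they have to be found in the camera images.
- eye (a joint): turn of the brass screw eye about its upright axis, rad; 0 = in line with the two black eyes (flat along the board), starts -1.2 to -0.8, grows clockwise seen from above, stop at +0.7. Stays where left (friction 0.25 N m). The bar has play in the loop: from the hole's axis it must swing about 0.7 rad before it carries the eye along.
- eye_loop (a point): centre of the brass loop's hole, on the turning axis, 59 mm above the bench; band 9 mm thick, 14 deep, hole 28 mm wide, 42 high. Own x = level, along the hole, away from the robot and to the left; turns with the eye. On a fixed oak board 400 x 100 x 22 mm roughly along y, 50 mm from its right end (seen from the robot); black eyes 150 and 300 mm to the left, so enter from the right, near side.
- bar_grip (a point): centre of the red grip of the loose straight ash bar, half-way up: 16 x 16 mm square, 220 mm long, 90 g, flat on the bench. Own x = along the bar from grip to plain end. The grip's end is 35 mm behind this point, the plain tip 185 mm ahead. A dark curved umbrella handle of like length lies nearby and may have changed places with it.
- mug_center (a point): centre, half-way up, of the red enamel mug, 80 mm across, 85 mm high, standing on the bench left of and nearer than the board; to be left alone.

How it is judged:
By the outcome, as a careful person would: the job done as asked, in the order asked, and still so for the second after the job is handed in, with the robot touching nothing.
It also fails if it takes over 51 s, if anything falls off the work surface, if the arm or the gripper's body presses on something with over 40 N, if the wrist force passes 120 N, or if a joint passes its speed limit or range.

## Working session

There is one attempt and no reset: what is moved stays moved. The work goes in short steps, each a Python script; the robot and the scene stay as the last script left them, time stands still between calls to the robot, and variables do not carry over. Pictures are saved under pics/ and viewed, at most 10 in all, crops included, and the job is handed in when it is done.

```bash
mkdir -p pics; ls; cat > h.py <<'E'
import numpy as np, cv2
from station import ctrl, get_state, vision, ticket, models
def ray(cam,uv):
    c=vision.camera_info(cam); n=cv2.undistortPoints(np.array(uv,float).reshape(-1,1,2),np.array(c['mtx']),np.array(c['dist_coeffs'])).reshape(-1,2)
    return np.c_[n,np.ones(len(n))],c
def world(cam,uv,z=None,depth=None,T=None):
    """pixels -> world, by plane z or by depth values; T = camera-to-world for wrist"""
    d,c=ray(cam,uv)
    if T is None:
        R=np.array(c['R']);t=np.array(c['t']);Rw=R.T;o=-R.T@t
    else: Rw=T[:3,:3];o=T[:3,3]
    d=d@Rw.T
    s=(z-o[2])/d[:,2] if depth is None else np.asarray(depth)
    return o+d*np.reshape(s,(-1,1))
def maskw(cam,m,D,T=None):
    v,u=np.nonzero(m&(D>0)); return world(cam,np.c_[u,v],depth=D[v,u],T=T)
E
python3 - <<'E'
from h import *
s=get_state();print(s['time'],s['tcp_pos'],s['eef_rot'],ctrl.pinch_z)
for cam in('top','side'):
    im,D=vision.grab_frame(cam);cv2.imwrite(f'pics/{cam}0.png',im);np.save(f'pics/{cam}0.npy',D)
    for t in('eye','eye_loop','bar_grip','mug_center'):
        for r in models.masks_of(cam,t)[:2]:
            w=maskw(cam,r['mask'],D)
            print(cam,t,round(r['p'],2),np.round(r['point']),r['mask'].sum(),np.round(np.median(w,0),3),np.round(np.percentile(w,3,axis=0),3),np.round(np.percentile(w,97,axis=0),3))
E
```

```text
pics
0.0 [ 0.2515961  -0.57156235  0.2304266 ] [-8.85588104e-04  9.78566706e-01  2.05928084e-01 -2.06604212e-04] -0.0187
top eye 0.72 [276. 181.] 198 [0.59  0.033 0.077] [0.572 0.018 0.022] [0.608 0.049 0.091]
top eye_loop 0.59 [277. 175.] 171 [0.589 0.033 0.08 ] [0.573 0.02  0.024] [0.605 0.048 0.091]
top bar_grip 0.98 [379. 248.] 626 [ 0.439 -0.229  0.016] [ 0.404 -0.321  0.001] [ 0.472 -0.127  0.02 ]
top mug_center 0.66 [136. 259.] 1342 [0.383 0.368 0.038] [0.34  0.315 0.003] [0.419 0.397 0.086]
side eye 0.77 [244. 208.] 202 [0.582 0.044 0.063] [0.572 0.027 0.022] [0.61  0.053 0.088]
side eye 0.72 [197. 338.] 3027 [0.368 0.36  0.051] [0.336 0.317 0.004] [0.419 0.401 0.085]
side eye_loop 0.74 [244. 210.] 182 [0.581 0.044 0.066] [0.572 0.029 0.024] [0.609 0.053 0.089]
side bar_grip 0.8 [359. 208.] 424 [ 0.431 -0.204  0.014] [ 0.399 -0.317 -0.001] [ 0.469 -0.118  0.017]
side mug_center 0.8 [196. 337.] 3083 [0.368 0.36  0.051] [0.336 0.315 0.002] [0.42  0.401 0.085]
```

View pics/top0.png

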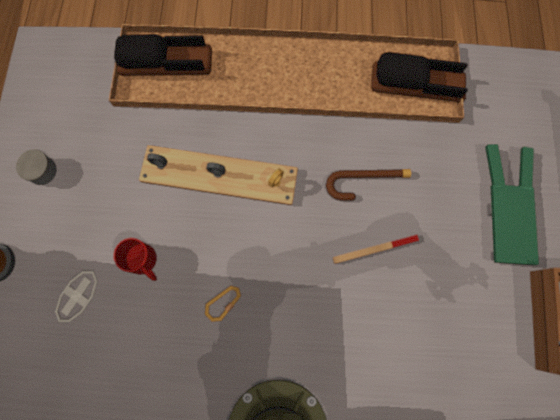

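View pics/side0.png

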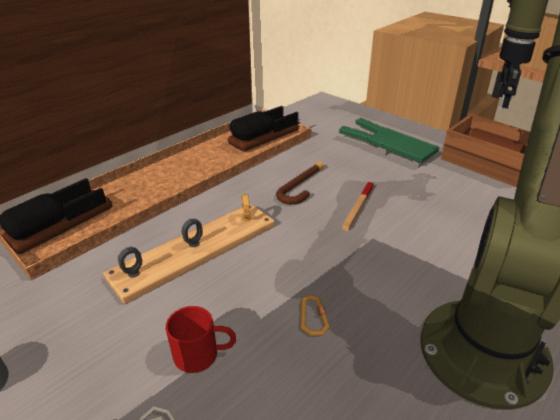

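Both pictures agree. The bar runs from (335,260) to its red end at (418,238) in top, and the brass eye is at (276,178). The board slopes slightly, the mug is at (136,258), and the umbrella handle lies apart from the bar. I'll measure the angles and take wrist close-ups.

```bash
cat >> h.py <<'E'
from scipy.spatial.transform import Rotation as Ro
def quat(yaw,flip=0):
    """tool down, tool x along world angle yaw (bar direction); y perpendicular"""
    c,s=np.cos(yaw+flip*np.pi),np.sin(yaw+flip*np.pi)
    q=Ro.from_matrix(np.array([[c,s,0],[s,-c,0],[0,0,-1.]])).as_quat(); return q[[3,0,1,2]]
def wristT():
    s=get_state(); q=np.array(s['eef_rot']); M=np.eye(4); M[:3,:3]=Ro.from_quat(q[[1,2,3,0]]).as_matrix(); M[:3,3]=s['tcp_pos']
    return M@np.array(vision.camera_info('wrist')['hand_eye'])
def pca(p):
    p=p[:,:2]; c=p.mean(0); w,v=np.linalg.eigh(np.cov((p-c).T)); return c,v[:,1],np.sqrt(w)
E
python3 - <<'E'
from h import *
print(np.round(vision.camera_info('wrist')['hand_eye'],3))
L,R=world('top',[[150,149],[297,170]],z=.022); 
print('far board edge ends approx',L,R)
im=cv2.imread('pics/top0.png');h=cv2.cvtColor(im,cv2.COLOR_BGR2HSV)
# bar from colours
D=np.load('pics/top0.npy')
P=world('top',[[335,260],[390,245],[418,238]],z=.016);print(P)
for n,fl in(('eyelook',0),('eyelook',1)):
  pass
for yaw in (108,29,0,-30,-50,-60):
  for fl in(0,1):
    p=(0.59-.09*np.cos(np.radians(yaw)),.035-.09*np.sin(np.radians(yaw)),.06) if yaw<100 else (.455,-.27,.003)
    q=ctrl.ik(p,quat(np.radians(yaw),fl)); print(yaw,fl,None if q is None else np.round(q,2))
E
```

```text
[[ 0.    -0.945 -0.328  0.084]
 [ 1.     0.    -0.    -0.001]
 [ 0.    -0.328  0.945 -0.143]
 [ 0.     0.     0.     1.   ]]
far board edge ends approx [0.66605937 0.36526053 0.022     ] [ 0.627837  -0.0196453  0.022    ]
[[ 0.4034409  -0.12244114  0.016     ]
 [ 0.44727671 -0.2585208   0.016     ]
 [ 0.46830953 -0.32935109  0.016     ]]
108 0 [ 0.78  0.69 -0.45  2.    0.54  0.57  0.27]
108 1 [ 0.4   0.66  0.14  2.01 -0.19  0.48 -2.15]
29 0 [ 0.2   0.56 -0.35  2.01  0.32  0.62 -1.42]
29 1 [ 0.68  0.85 -1.23  2.    0.96  1.04  1.06]
0 0 [ 0.08  0.55 -0.29  2.03  0.26  0.6  -1.96]
0 1 [ 0.47  0.69 -0.92  2.03  0.77  0.82  0.66]
-30 0 [-0.07  0.56 -0.2   1.99  0.18  0.61 -2.48]
-30 1 [ 0.31  0.67 -0.81  1.99  0.69  0.78  0.15]
-50 0 [-0.18  0.58 -0.08  1.93  0.08  0.63 -2.76]
-50 1 [ 0.23  0.68 -0.75  1.93  0.64  0.79 -0.17]
-60 0 [-0.7   0.72  0.75  1.9  -0.68  0.8  -2.19]
-60 1 [ 0.2   0.68 -0.72  1.89  0.62  0.8  -0.33]
```

```bash
python3 - <<'E'
from h import *
ctrl.movep([.575,.045,.21],quat(np.radians(29),1))
T=wristT(); im,D=vision.grab_frame('wrist'); cv2.imwrite('pics/w1.png',im); np.savez('pics/w1.npz',D=D,T=T)
for t in('eye_loop','eye'):
  for r in models.masks_of('wrist',t)[:3]:
    w=maskw('wrist',r['mask'],D,T); k=w[w[:,2]>.04]
    print(t,round(r['p'],2),np.round(r['point']),r['mask'].sum(),np.round(np.median(w,0),3),np.round([k.min(0),k.max(0)],3))
    if len(k)>20:
        c,d,sd=pca(k);print(c,d,np.degrees(np.arctan2(d[1],d[0])),sd)
    if t=='eye_loop': np.save(f"pics/m_{int(r['point'][0])}.npy",r['mask'])
s=get_state();print(s['time'],np.round(s['qpos'],2))
q=ctrl.ik([.45,-.28,.18],quat(np.radians(108),1));print(q)
E
```

```text
eye_loop 0.86 [259. 200.] 1680 [0.59  0.034 0.078] [[0.57  0.017 0.04 ]
 [0.61  0.053 0.091]]
[0.58918908 0.03462774] [-0.78473074  0.6198368 ] 141.69578204146697 [0.00403369 0.01323753]
eye 0.69 [258. 204.] 1696 [0.59  0.034 0.078] [[0.57  0.016 0.04 ]
 [0.61  0.053 0.091]]
[0.58950023 0.03445723] [-0.78183669  0.62348327] 141.42904977324983 [0.00410075 0.01326093]
3.125 [ 0.57  0.69 -1.22  1.66  0.68  1.28  1.29]
[-0.16458774  0.6617352   1.15192244  1.83607079 -0.67886227  1.10624108
 -1.58816425]
```

View pics/w1.png

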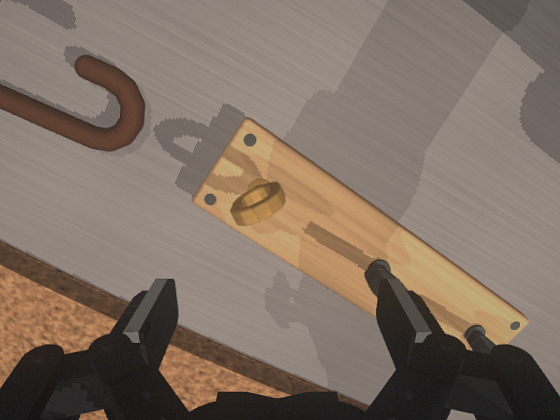

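The wrist view shows the brass loop at (259,202), its plane at 141.6° and its hole axis at about 51.6°. The board's right corners are (248,118) near and (193,200) far. Next I'll get the board angle and take a close look at the bar.

```bash
python3 - <<'E'
from h import *
z=np.load('pics/w1.npz');T=z['T']
P=world('wrist',[[248,118],[528,320],[193,200]],z=.022,T=T);print(P)
d=P[1]-P[0];print('board deg',np.degrees(np.arctan2(d[1],d[0])),np.linalg.norm(P[0]-P[2]))
for yaw,p in((60,[.52,-.1,.22]),(85,[.48,-.2,.2]),(108,[.44,-.26,.17])):
    q=ctrl.ik(p,quat(np.radians(yaw),1));print(np.round(q,2))
    if q is None or abs(q[6]-get_state()['qpos'][6])>1: break
    ctrl.movep(p,quat(np.radians(yaw),1))
T=wristT(); im,D=vision.grab_frame('wrist'); cv2.imwrite('pics/w2.png',im)
for r in models.masks_of('wrist','bar_grip')[:2]:
    w=maskw('wrist',r['mask'],D,T); k=w[w[:,2]>.010]
    c,d,sd=pca(k);d*=np.sign(d[1]);s=(k[:,:2]-c)@d
    print(round(r['p'],2),r['point'],len(k),c,np.degrees(np.arctan2(d[1],d[0])),s.min(),s.max(),sd,'grip',c+d*(s.min()+.035),np.median(k[:,2]))
print(get_state()['time'])
E
```

```text
[[ 0.53756891 -0.00594587  0.022     ]
 [ 0.57999954  0.38269606  0.022     ]
 [ 0.63272868 -0.01708029  0.022     ]]
board deg 83.7693154382859 0.09580896831820118
[ 0.89  0.6  -1.22  1.76  0.6   1.22  2.12]
[ 1.14  0.68 -1.36  1.82  0.71  1.25  2.63]
[-0.2   0.65  1.15  1.9  -0.68  1.06 -1.59]
0.92 [315.3, 132.9] 4054 [ 0.44039839 -0.23309477] 107.71322383921606 -0.09855043879851234 0.12077542479920121 [0.00455321 0.06223695] grip [ 0.45973379 -0.29363236] 0.01595899177973681
4.5917
```

View pics/w2.png

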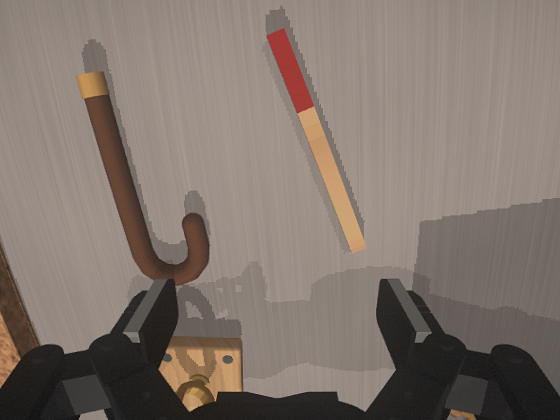

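The bar measures 219 mm long and lies at 107.7°, with the grip centre at (0.460, -0.294). The board is at 83.8°, so the eye is at about -1.01 rad. Now I'll grasp, using the arm branch that leaves the wrist joint room.

```bash
python3 - <<'E'
from h import *
g=np.array([.4597,-.2936]); yaw=np.radians(107.7)
q=ctrl.ik([*g,.12],quat(yaw,0));print(np.round(q,2))
ctrl.movep([*g,.12],quat(yaw,0))
ctrl.movel([*g,.004],max_speed=.12)
ctrl.close_gripper(80)
s=get_state();print(s['width'],s['gripper_force'],s['tcp_pos'])
ctrl.movel([*g,.15])
s=get_state();print(s['time'],s['width'],np.round(s['qpos'],2),s['contact_force'])
e=np.array([.5895,.0345])
for a in(40,30,0,-30,-50,-60):
  u=np.array([np.cos(np.radians(a)),np.sin(np.radians(a))])
  for L in(.24,.09):
    q=ctrl.ik([*(e-L*u),.05],quat(np.radians(a),0));print(a,L,None if q is None else np.round(q,2))
E
```

```text
[ 0.88  0.54 -0.53  1.86  0.36  0.84  0.47]
0.013522572606249509 78.94123435020447 [ 0.45982    -0.29365376  0.00444326]
9.3583 0.01378570854313463 [ 0.89  0.51 -0.56  1.83  0.33  0.91  0.49] [-0.63217778 -0.5587716  -0.99734688]
40 0.24 [ 0.36  0.48 -0.18  2.24  0.2   0.44 -0.86]
40 0.09 [ 0.12  0.58 -0.19  1.99  0.18  0.59 -1.06]
30 0.24 [ 0.26  0.45 -0.14  2.32  0.17  0.38 -1.07]
30 0.09 [ 0.06  0.56 -0.14  2.02  0.14  0.57 -1.21]
0 0.24 [-0.15  0.41 -0.03  2.41  0.04  0.31 -1.78]
0 0.09 [-0.11  0.55 -0.01  2.05  0.01  0.54 -1.7 ]
-30 0.24 [-0.51  0.47  0.1   2.27 -0.11  0.41 -2.42]
-30 0.09 [-0.29  0.57  0.13  2.   -0.13  0.57 -2.16]
-50 0.24 [-0.65  0.55  0.2   2.08 -0.2   0.53 -2.75]
-50 0.09 [-0.38  0.61  0.22  1.94 -0.22  0.62 -2.46]
-60 0.24 [-0.69  0.6   0.26  1.98 -0.26  0.6  -2.88]
-60 0.09 [-0.42  0.63  0.27  1.91 -0.26  0.64 -2.61]
```

```bash
python3 - <<'E'
from h import *
e=np.array([.5895,.0345]);a=np.radians(46);u=np.array([np.cos(a),np.sin(a)])
ctrl.movep([*(e-.215*u),.15],quat(a)); ctrl.movel([*(e-.215*u),.0555])
T=wristT(); im,D=vision.grab_frame('wrist'); cv2.imwrite('pics/w3.png',im)
for t in('bar_grip','eye_loop'):
  for r in models.masks_of('wrist',t)[:2]:
    w=maskw('wrist',r['mask'],D,T); k=w[w[:,2]>.04]
    c,d,sd=pca(k); d=d*np.sign(d[1]); n=np.array([-u[1],u[0]])
    s=(k[:,:2]-e)@u; m=(k[:,:2]-e)@n; far=s>np.percentile(s,80)
    print(t,round(r['p'],2),np.round(r['point']),len(k),c,np.degrees(np.arctan2(d[1],d[0])),'along',s.min(),s.max(),'lat far/all',np.median(m[far]),np.median(m),'z',np.percentile(k[:,2],[5,50,95]),'zfar',np.median(k[far,2]),np.median(k[~far,2]))
print(get_state()['time'])
E
```

```text
bar_grip 0.85 [275. 158.] 14671 [ 0.47561247 -0.08295596] 45.82780092380723 along -0.25155825857321296 -0.10292962483877148 lat far/all 2.1255647155250398e-05 0.0003557881158818724 z [0.0661399  0.06720352 0.06821054] zfar 0.06706571353917888 0.06722748927885552
11.4083
```

View pics/w3.png

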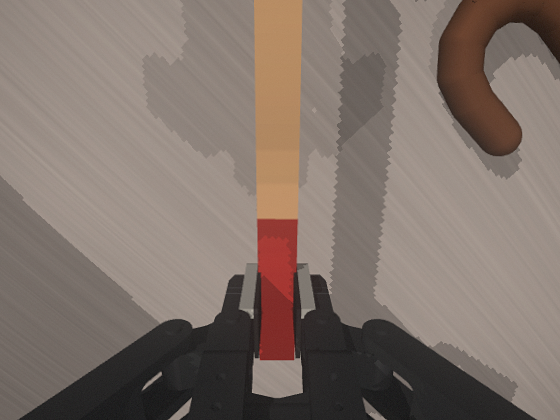

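The bar sits level and centred in the hand: lateral offset 0, top at 67 mm and pointing at 45.8°. Inserting.

```bash
python3 - <<'E'
from h import *
e=np.array([.5895,.0345]);a=np.radians(46);u=np.array([np.cos(a),np.sin(a)])
f0=np.array(get_state()['contact_force'])
for L in(.195,.175,.15,.12,.09):
    ctrl.movel([*(e-L*u),.0555],max_speed=.08); s=get_state(); f=np.array(s['contact_force'])-f0
    print(L,np.round(f,1),round(s['time'],2))
    if np.linalg.norm(f)>6: break
T=wristT(); im,D=vision.grab_frame('wrist'); cv2.imwrite('pics/w4.png',im)
for r in models.masks_of('wrist','eye_loop')[:1]:
    w=maskw('wrist',r['mask'],D,T); k=w[w[:,2]>.04]; print(r['p'],r['point'],pca(k),k[:,2].max())
E
```

```text
0.195 [-1.2  0.1 -0.8] 11.81
0.175 [ 0.1  0.9 -1.2] 12.21
0.15 [-0.4 -0.8 -1.6] 12.68
0.12 [-0.4  0.7 -1.3] 13.2
0.09 [-0.1  0.7 -1.8] 13.72
0.93 [286.6, 56.9] (array([0.59218699, 0.03553756]), array([-0.79860432,  0.60185641]), array([0.00395868, 0.0117205 ])) 0.09167284627438999
```

View pics/w4.png

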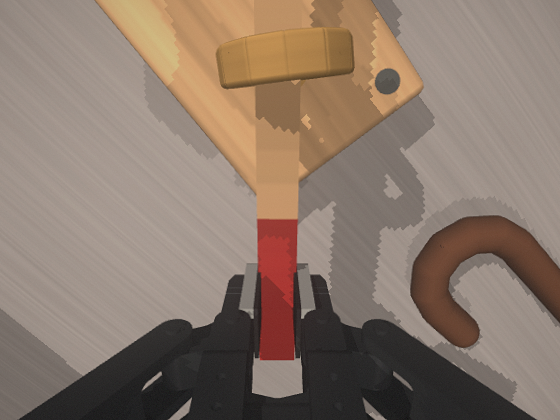

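The bar is through the loop at (286,57). Next I'll swing it clockwise about the eye axis and measure on the way.

```bash
cat >> h.py <<'E'
E0=np.array([.5895,.0345])
def swing(a0,a1,L=.09,step=6,z=.0555):
    for a in np.linspace(a0,a1,int(np.ceil(abs(a1-a0)/step))+1)[1:]:
        r=np.radians(a); ctrl.movep([*(E0-L*np.array([np.cos(r),np.sin(r)])),z],quat(r))
        s=get_state(); f=np.linalg.norm(s['contact_force'])
        if f>25: print('force',a,s['contact_force']); return a
    return a1
def eyeang(cam='wrist'):
    T=wristT() if cam=='wrist' else None; im,D=vision.grab_frame(cam)
    for r in models.masks_of(cam,'eye_loop')[:1]:
        w=maskw(cam,r['mask'],D,T); k=w[w[:,2]>.075]; c,d,sd=pca(k); d=d*np.sign(d[1]); g=np.degrees(np.arctan2(d[1],d[0]))
        print(cam,r['p'],c,'loop deg',g,'eye',np.radians(83.8-g),sd); 
    return im
E
python3 - <<'E'
from h import *
eyeang(); 
a=swing(46,-2); eyeang(); a=swing(-2,-32); im=eyeang(); cv2.imwrite('pics/w5.png',im)
s=get_state();print(a,s['time'],s['contact_force'],s['width'],np.round(s['qpos'],2))
E
```

```text
wrist 0.92 [0.59235066 0.03546686] loop deg 143.038500998549 eye -1.0339068863706289 [0.00393075 0.01133176]
wrist 0.56 [0.59259032 0.03530378] loop deg 122.48016242146787 eye -0.675096189460797 [0.0039368  0.01130054]
wrist 0.79 [0.59252104 0.03523563] loop deg 93.18587825368482 eye -0.16381447871813576 [0.00394533 0.01128574]
-32 17.375 [ 1.82180581  7.61743604 -0.39266141] 0.013530102704497761 [-0.34  0.57  0.2   2.   -0.19  0.59 -2.14]
```

```bash
python3 - <<'E'
from h import *
a=swing(-32,-41.5,step=5); im=eyeang(); cv2.imwrite('pics/w6.png',im)
im,D=vision.grab_frame('top'); cv2.imwrite('pics/t6.png',cv2.resize(im[110:230,120:320],None,fx=4,fy=4,interpolation=cv2.INTER_CUBIC))
# black eyes line from the first top frame: dark raised pixels near the board
D0=np.load('pics/top0.npy');i0=cv2.imread('pics/top0.png')
m=np.zeros(D0.shape,bool);m[145:190,140:235]=1;m&=i0.max(2)<75
w=maskw('top',m,D0);w=w[w[:,2]>.05]
A=w[w[:,1]>.26];B=w[w[:,1]<=.26]
print(len(A),len(B),A.mean(0),B.mean(0)); d=(A.mean(0)-B.mean(0));print('line',np.linalg.norm(d),np.degrees(np.arctan2(d[1],d[0])))
d=A.mean(0)[:2]-E0;print('to brass',np.linalg.norm(d),np.degrees(np.arctan2(d[1],d[0])))
print(get_state()['time'],get_state()['contact_force'])
E
```

```text
wrist 0.77 [0.59252695 0.03525418] loop deg 84.00400330103999 eye -0.0035605292880849897 [0.00394879 0.01128587]
85 84 [0.62045352 0.32304022 0.07558532] [0.60423087 0.17572803 0.07832597]
line 0.1482280897137028 83.71566623134542
to brass 0.2901957604107944 83.87693955663003
18.025 [ 0.69789752  9.02499263 -0.21872158]
```

View pics/w6.png

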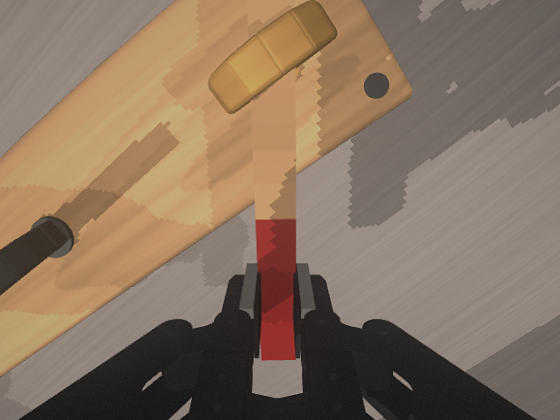

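The loop is now parallel to the board: loop at 84.0° against a black-eye line of 83.7°. I'll lower the bar onto the band, let go, retreat and check.

```bash
python3 - <<'E'
from h import *
p=np.array(get_state()['tcp_pos']); f0=np.array(get_state()['contact_force'])
for dz in(.005,.009):
    ctrl.movel(p-[0,0,dz],max_speed=.05); f=get_state()['contact_force']-f0; print(dz,np.round(f,1))
    if abs(f[2])>5: break
ctrl.ungrasp(); ctrl.pause(.3)
p=np.array(get_state()['tcp_pos']); ctrl.movel([p[0],p[1],.22],max_speed=.12); eyeang()
ctrl.movep([.42,-.1,.3],quat(np.radians(-20))); ctrl.pause(.5)
im=eyeang('top'); cv2.imwrite('pics/t7.png',cv2.resize(im[110:260,110:330],None,fx=3.6,fy=3.6,interpolation=cv2.INTER_CUBIC))
im,D=vision.grab_frame('side'); cv2.imwrite('pics/s7.png',im)
print(get_state()['time'],get_state()['contact_force'])
E
```

```text
0.005 [-0.9 -2.2  5.2]
wrist 0.9 [0.59255748 0.03537424] loop deg 83.96989718397478 eye -0.002965265250226505 [0.0038818  0.01179052]
top 0.63 [0.59154034 0.03417448] loop deg 85.93882230820327 eye -0.037329491393252055 [0.00408479 0.01176428]
22.5083 [ 0.59116105 -0.41273054  0.04650804]
```

View pics/t7.png

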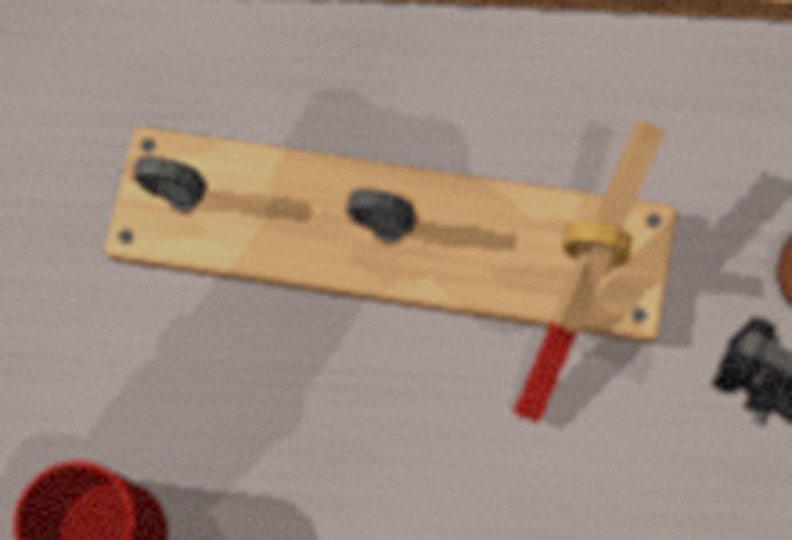

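View pics/s7.png

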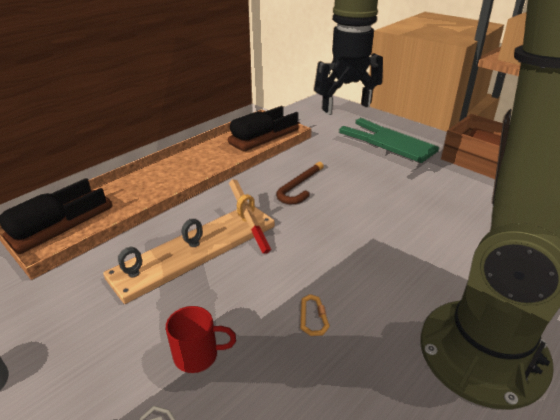

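The brass loop at (597,243) in the top crop stands in line with the black eyes. The bar rests in it, the mug is unmoved and the arm is clear, so I'm handing in.

```bash
python3 -c "
from h import *
print(ticket.close_job())"
```

```text
the job is handed in; nothing more can be done
None
```

I turned the brass eye clockwise with the bar until its loop lined up with the two black eyes (within 0.04 rad by the last two camera measurements), left the bar resting in the loop, did not touch the mug, and handed the job in at about 22.5 s.

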